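Put the crank back on the chopper

ROBOT

A 6-joint arm with a two-finger parallel gripper is mounted at the origin on the work surface. World frame = base frame: x ahead of the robot, y to its left, z up, the work surface at z = 0. Lengths are in mm, angles in rad, forces in N, time in s.
With the tool pointing down it reaches from about 325 to 875 mm from the base axis. Payload 4.4 kg.
Tool frame: the origin (TCP) lies on the centre line of the jaws, within the pads' length; the fingertips stand ahead of it and the grasp point (between the pads) lies 6 mm ahead of it (ctrl.tcp_to_tips is the z of the fingertips in the tool frame, in mm); z points along the fingers, y is the line along which they close (so a half turn about z gives the same grasp; the last joint's range is limited). The gripper opens to 85 mm and grips with 20 to 120 N. Pads are 22 mm wide; open, the fingers measure 114 mm over their backs; the gripper's body (76 mm by 85 mm) begins 54 mm behind the grasp point. The pads swing forward as they close: fully open they stand 13 mm farther back than shut.
Start: joints at [-1.369, 0.207, 1.542, -0, 1.393, -0.15], TCP at [198.666, -539.592, 256.282] pointing down, gripper open.
Joint ranges: [-2.73, 2.73], [-0.86, 2.22], [0.23, 2.46], [-1.11, 4.25], [0.08, 2.63], [-2.82, 2.82]. Speed limits (rad/s): [2.79, 2.79, 3.14, 3.14, 3.14, 3.14].

INTERFACE

Orientations are given as a 3x3 rotation matrix whose columns are the frame's x, y, z axes.
In Python, from plant import ctrl, sensors, optics gives the robot as it stands. Calls block until the motion is done:
- ctrl.move_ptp(position, orientation): joint-space move of the TCP to a pose.
- ctrl.move_l(position, rot=None, vel=150, threshold=None): straight line of the TCP; rot=None keeps the orientation; vel is the mean speed in mm/s. With threshold (N) it stops when the force on the tool has changed by that much, and returns True; else False.
- ctrl.set_joints(angles): joint-space move.
- ctrl.gripper_to(opening, force=None): finger opening in mm; force is the grip in N (None keeps the last); returns when the fingers have stopped.
- ctrl.hold(seconds).
- ctrl.solve_ik(position, orientation): joint angles nearest the present ones, or None.
- sensors.read_state(): the state.
- optics.grab_frame(name): name is "scene" or "side" or "wrist"; returns (picture, depth): 480x640x3 uint8, red, green, blue; 480x640 float32, mm along the optical axis (not along the pixel's ray), 0 where there is no reading.
- optics.camera_params(name): a dict with "mtx" (3x3 intrinsics, pixels), "R" (3x3) and "t" (3): a world point X has camera coordinates R X + t; the wrist camera has in their place "T_tool_cam" (4x4, takes a point from camera to tool coordinates, whose origin is the TCP and whose axes are the flange's). Camera axes: x right, y down, z forward; pixel columns grow to the right and rows downward; lengths in mm; the calibration is good to about 2 mm. A picture is of the moment at which its call begins: read the wrist's pose just before it. camera_params takes no time and is no camera call.
A pose or a line that the arm cannot do raises ctrl.MotionError and nothing moves.
- ctrl.finish_job(): hands the job in; it is judged then, once.
The state is a dict: "t": time; "q": joint angles; "qvel": joint speeds; "tau": joint torques, N m; "eef_pos": TCP position; "eef_rot": TCP orientation; "force": force on the tool from outside, world axes, zero at the start; "wrist_torque": the same for the moment, N m; "grip_width": finger opening in mm; "grasp_force": force on a finger pad.
Only numpy, scipy, OpenCV 4.12 (cv2) and the standard library are available. Lean on these libraries where they do the work, as an engineer would, in place of code of your own. Each camera call takes 0.05 s, during which the arm holds its last target. There are 200 camera calls.

TASK

Two washed cranks lie on the counter. Pick up the one with the square hub and fit it onto the square drive shaft on top of the hand chopper, knob upwards, pushed down until the hub sits on the collar of the lid, and let go. Leave the crank with the round hub where it lies.

Things in the scene. Friction and masses are not known exactly. Their poses are not given: they have to be found in the camera images.
- crank: Crank to fit, loose, white, 0.1-0.2 kg, lying knob up: square hub 44 x 44 x 45 mm tall with a 25 mm square bore right through, sides parallel. A flat arm (20 mm wide, 10 mm thick, level with the hub's underside) runs along +x to an upright grey knob 100 mm from the bore's axis, 52 mm high. Hub faces to +y and -y are free to grip. Origin: bore axis at the hub's underside; z up.
- round_crank: The other crank, to be left alone: same material, arm, knob, height and axes as the first, but its hub is round (44 mm across) with a round 18 mm bore, which does not go onto the square shaft. Origin: bore axis at the hub's underside; z up.
- chopper: Hand chopper, fixed to the counter: round translucent bowl, black foot 144 mm across, white lid 128 mm across (top at 100 mm), black collar 56 mm across (top at 108 mm), and on it an upright steel drive shaft that does not turn; its tip is at 150 mm. Origin: shaft axis at the counter; z up, x and y square to the shaft's flats. The crank may go on in any quarter turn.
- seat (a point): Point on the shaft's axis on top of the collar, 108 mm above the counter, where the hub's underside comes to rest; axes as the chopper's. Above it the shaft is 20 mm square for 22 mm, then tapers over 20 mm to a tip 8 mm square.
There are look-alikes about, which are no part of the job. Leave any black or turquoise look-alike of the crank alone.

How it is judged (in metres and radians):
At the end, for the whole second after the job is handed in: The square-hubbed crank is on the chopper's square shaft, knob up: its hub's underside within 8 mm of the collar's top in height and within 10 mm of the shaft's axis, leaning less than 10 degrees, and at rest (horizontal distance between crank and seat below 0.01 m and z of crank in the frame of seat between -0.008 and 0.008 m and angle between crank's own z axis and vertical below 0.175 rad and linear speed of crank below 0.03 m/s); the robot touches nothing.
It fails at once if the crank with the round hub is moved more than 30 mm (distance of round_crank from where it was at the start of the episode above 0.03 m).
It also fails if it takes over 43 s, if anything falls off the work surface, if the arm or the gripper's body presses on something with over 40 N, if the wrist force passes 120 N, or if a joint passes its speed limit or range.

## Working session

There is one attempt and no reset: what is moved stays moved. The work goes in short steps, each a Python script; the robot and the scene stay as the last script left them, time stands still between calls to the robot, and variables do not carry over. Pictures are saved under pics/ and viewed, at most 10 in all, crops included, and the job is handed in when it is done.

```bash
ls; mkdir -p pics; cat > h.py <<'E'
import numpy as np, cv2
from plant import ctrl, sensors, optics
def grab(n):
    s=sensors.read_state(); p,d=optics.grab_frame(n); c=optics.camera_params(n); K=np.array(c["mtx"])
    if n=="wrist":
        T=np.array(c["T_tool_cam"]); R=np.array(s["eef_rot"]); Rw=R@T[:3,:3]; o=R@T[:3,3]+np.array(s["eef_pos"])
    else:
        Rw=np.array(c["R"]).T; o=-Rw@np.array(c["t"]).ravel()
    return p,d,(K,Rw,o)
def plane(cam,uv,z):
    K,Rw,o=cam; uv=np.atleast_2d(uv).astype(float)
    r=(Rw@np.linalg.inv(K)@np.c_[uv,np.ones(len(uv))].T).T
    return o+r*((z-o[2])/r[:,2])[:,None]
def cloud(cam,d):
    K,Rw,o=cam; v,u=np.indices(d.shape)
    r=np.stack([(u-K[0,2])/K[0,0],(v-K[1,2])/K[1,1],np.ones(d.shape)],-1)*d[...,None]
    return r@Rw.T+o
def save(n,p): cv2.imwrite("pics/"+n+".png",p[...,::-1])
E
python3 - <<'E'
from h import *
for n in("scene","side"):
    p,d,c=grab(n); save(n,p); np.savez(n,p=p,d=d,K=c[0],R=c[1],o=c[2]); print(n,c[2],c[1][:,2])
print(sensors.read_state()["t"],ctrl.tcp_to_tips)
E
```

```text
pics
scene [991.84814658 342.06503944 818.13978996] [-0.56426987 -0.36755454 -0.73925853]
side [366.20160995 967.14672235 776.62317727] [ 0.04968625 -0.81982538 -0.57045388]
0.1 25.0
```

View pics/scene.png

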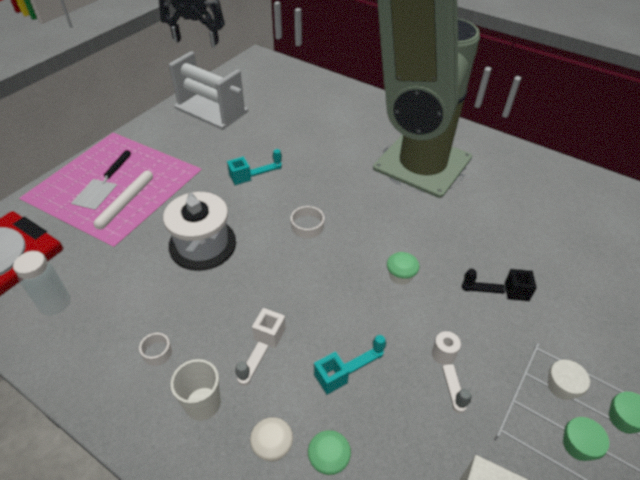

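View pics/side.png

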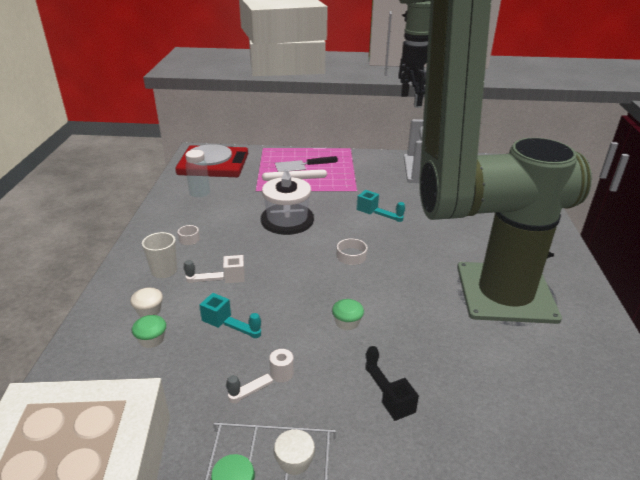

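Scene view: the chopper is at (200,228), with its shaft near (193,200). The crank candidates are white (268,322) with knob (242,372), white (447,346) with knob (462,399), turquoise (238,168) and (332,372), and black (520,285). White (268,322) fits, as it has a square hub and a square bore, while the one at (447,346) is round. I'll confirm this in a crop and measure.

```bash
python3 - <<'E'
from h import *
z=np.load("scene.npz"); p,d=z["p"],z["d"]; cam=(z["K"],z["R"],z["o"])
a=cv2.resize(p[295:395,220:320],(400,400),interpolation=cv2.INTER_CUBIC); b=cv2.resize(p[320:420,410:510],(400,400),interpolation=cv2.INTER_CUBIC)
save("crop",np.hstack([a,b]))
P=cloud(cam,d)
def reg(x0,x1,y0,y1,lo,hi):
    q=P[y0:y1,x0:x1]; m=(d[y0:y1,x0:x1]>0)&(q[...,2]>lo)&(q[...,2]<hi); return q[m]
h=reg(245,290,300,348,38,60); print("hubtop",len(h),h.mean(0),cv2.minAreaRect(h[:,:2].astype(np.float32)))
k=reg(230,252,358,385,40,60); print("knob",len(k),k.mean(0))
l=reg(155,235,185,235,95,103); print("lid",len(l),cv2.minEnclosingCircle(l[:,:2].astype(np.float32)))
s=reg(180,210,185,225,115,160); print("shaft",len(s),s.mean(0),s[:,2].max(), s[s[:,2]>140].mean(0))
z2=np.load("side.npz"); cs=(z2["K"],z2["R"],z2["o"]);P=cloud(cs,z2["d"]);d=z2["d"]
h=reg(215,250,250,290,38,60); print("side hubtop",len(h),h.mean(0),cv2.minAreaRect(h[:,:2].astype(np.float32)))
s=reg(270,305,165,200,115,160); print("side shaft",len(s),s.mean(0), s[s[:,2]>140].mean(0))
E
```

```text
hubtop 422 [619.8251573   -7.6962573   43.00316148] ((618.5936279296875, -8.375225067138672), (46.05292510986328, 45.293426513671875), 11.144061088562012)
knob 144 [718.99166736  13.72260698  47.67406096]
lid 1654 ((524.1712646484375, -262.712646484375), 64.89128875732422)
shaft 189 [ 528.11497254 -259.34746559  131.90087531] 150.93479460229207 [ 526.43214667 -261.58606706  145.2144449 ]
side hubtop 228 [619.90694601  -5.53552947  43.71417037] ((619.8208618164062, -7.243459701538086), (43.736934661865234, 49.958465576171875), 11.28066635131836)
side shaft 118 [ 525.22204622 -257.47652598  131.32189248] [ 524.79204168 -259.22862021  145.82604861]
```

View pics/crop.png

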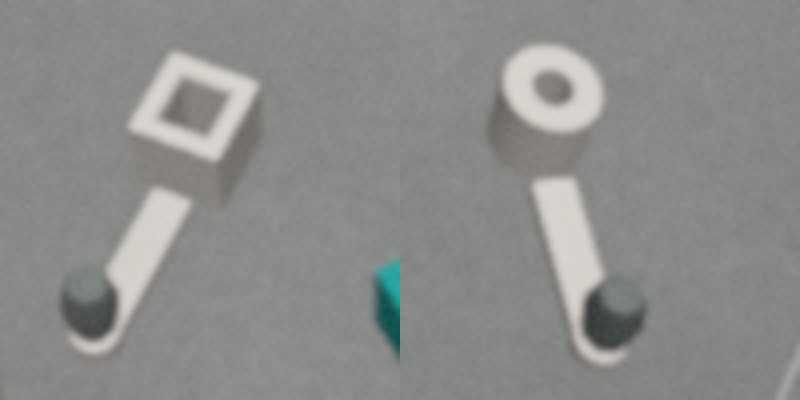

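Left crop: square hub with a square bore, which is the crank to fit. Right crop: round hub, to be left alone. The knob is 101 mm from the hub and the hub top is at 43 to 44 mm, both consistent. Next I'll look at the shaft from above with the wrist camera.

```bash
cat >> h.py <<'E'
def down(a):  # tool down, closing axis y at world angle a+90deg
    y=np.array([-np.sin(a),np.cos(a),0]); z=np.array([0,0,-1.]); return np.c_[np.cross(y,z),y,z]
E
python3 - <<'E'
from h import *
T=np.array(optics.camera_params("wrist")["T_tool_cam"]);print(T.round(3)); s=sensors.read_state();print(s["eef_rot"])
R0=np.array(s["eef_rot"]);a=np.arctan2(-R0[0,1],R0[1,1]);print("a",a)
for k in range(-4,5):
    for n,p,o in(("crank",[619.5,-7.5,160],0.2),("chop",[524.5,-261.5,330],0)):
        q=ctrl.solve_ik(p,down(o+k*np.pi/4)); print(n,k,None if q is None else np.round(q,2))
c=np.array([524.5,-261.5])
R=R0
# camera over shaft (150 high) with standoff
pos=np.r_[c-(R@T[:3,3])[:2]-(R@T[:3,2])[:2]/abs((R@T[:3,2])[2])*200,0]; pos[2]=330-(R@T[:3,3])[2]
pos[2]=max(pos[2],300);print(pos)
ctrl.move_ptp(pos,R); p,d,cam=grab("wrist"); save("w1",p); np.savez("w1",p=p,d=d,K=cam[0],R=cam[1],o=cam[2]);print(cam[2],sensors.read_state()["t"])
E
```

```text
[[-1.00000e-03 -9.47000e-01 -3.22000e-01  8.28960e+01]
 [ 1.00000e+00 -1.00000e-03 -0.00000e+00  1.69000e+00]
 [ 0.00000e+00 -3.22000e-01  9.47000e-01 -1.17548e+02]
 [ 0.00000e+00  0.00000e+00  0.00000e+00  1.00000e+00]]
[[ 9.38427360e-01  3.45476315e-01 -4.53657725e-04]
 [ 3.45476497e-01 -9.38425161e-01  2.05117675e-03]
 [ 2.82909162e-04 -2.08160847e-03 -9.99997793e-01]]
a -2.7888455514525323
crank -4 [-0.15  0.39  1.52 -0.    1.24  1.22]
chop -4 [-0.61  0.18  1.42 -0.    1.54  0.96]
crank -3 [-0.15  0.39  1.52 -0.    1.24  0.43]
chop -3 [-0.61  0.18  1.42 -0.    1.54  0.18]
crank -2 [-0.15  0.39  1.52 -0.    1.24 -0.35]
chop -2 [-0.61  0.18  1.42 -0.    1.54 -0.61]
crank -1 [-0.15  0.39  1.52 -0.    1.24 -1.14]
chop -1 [-0.61  0.18  1.42 -0.    1.54 -1.4 ]
crank 0 [-0.15  0.39  1.52 -0.    1.24 -1.92]
chop 0 [-0.61  0.18  1.42 -0.    1.54 -2.18]
crank 1 [-0.15  0.39  1.52 -0.    1.24 -2.71]
chop 1 None
crank 2 [-0.15  0.39  1.52 -0.    1.24  2.79]
chop 2 [-0.61  0.18  1.42 -0.    1.54  2.53]
crank 3 [-0.15  0.39  1.52 -0.    1.24  2.  ]
chop 3 [-0.61  0.18  1.42 -0.    1.54  1.75]
crank 4 [-0.15  0.39  1.52 -0.    1.24  1.22]
chop 4 [-0.61  0.18  1.42 -0.    1.54  0.96]
[ 509.99610366 -265.28994114  300.        ]
[ 587.96685187 -239.44503401  417.26939062] 1.6917
```

View pics/w1.png

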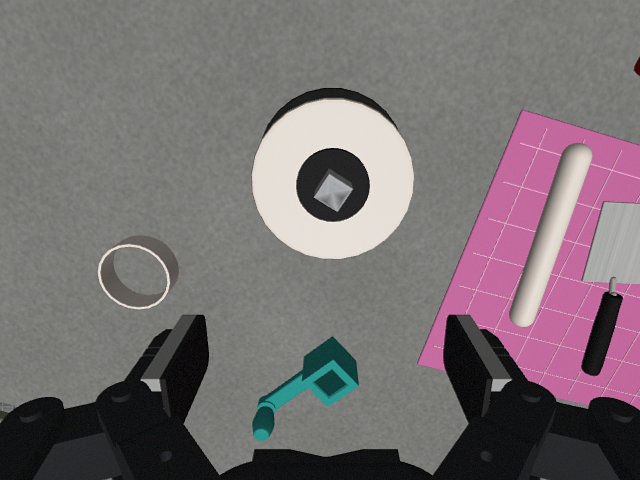

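The wrist view shows the chopper from above: lid centre at about (333,178), collar (333,185), shaft (333,190) rotated by tens of degrees. I'll measure it from depth and the lid contour, then look over the crank.

```bash
python3 - <<'E'
from h import *
z=np.load("w1.npz"); p,d=z["p"],z["d"]; cam=(z["K"],z["R"],z["o"]); P=cloud(cam,d)
m=(p.min(2)>170).astype(np.uint8); m[:, :240]=0;m[:,425:]=0;m[270:]=0
c=max(cv2.findContours(m,0,1)[0],key=cv2.contourArea)[:,0]
q=plane(cam,c,100)[:,:2].astype(np.float32); print("lid",cv2.fitEllipse(q))
w=P[150:225,295:372].reshape(-1,3)
for lo,hi in((112,155),(112,128),(140,155)):
    s=w[(w[:,2]>lo)&(w[:,2]<hi)]; print(lo,len(s),cv2.minAreaRect(s[:,:2].astype(np.float32)),s.mean(0))
hsv=cv2.cvtColor(p,cv2.COLOR_RGB2GRAY)
sm=np.zeros(d.shape,np.uint8); sm[158:214,305:362]=hsv[158:214,305:362]>70
c=max(cv2.findContours(sm,0,1)[0],key=cv2.contourArea); print("sil",cv2.approxPolyDP(c,3,True)[:,0].tolist()); print(cv2.minAreaRect(plane(cam,c[:,0],125)[:,:2].astype(np.float32)))
g=cv2.resize(p[150:225,295:372],(616,600),interpolation=cv2.INTER_CUBIC); save("shaft",g)
# go over crank
T=np.array(optics.camera_params("wrist")["T_tool_cam"]); R=down(0.2-np.pi/2*2) 
v=R@T[:3,2]; h=240
pos=np.r_[np.array([619.5,-7.5])-(R@T[:3,3])[:2]-v[:2]/abs(v[2])*h,0]; pos[2]=45+h-(R@T[:3,3])[2]; print(pos)
pos[2]=max(pos[2],165)
ctrl.move_ptp(pos,R); p,d,cam=grab("wrist"); save("w2",p); np.savez("w2",p=p,d=d,K=cam[0],R=cam[1],o=cam[2]);print(sensors.read_state()["t"])
P=cloud(cam,d); w=P[d>0]
s=w[(np.hypot(w[:,0]-619.5,w[:,1]+7.5)<38)&(w[:,2]>38)&(w[:,2]<50)]; print("hub",len(s),s.mean(0),cv2.minAreaRect(s[:,:2].astype(np.float32)))
s=w[(np.hypot(w[:,0]-719,w[:,1]-13.7)<25)&(w[:,2]>46)&(w[:,2]<58)];print("knob",len(s),s.mean(0) if len(s) else 0)
E
```

```text
lid ((526.302001953125, -266.7609558105469), (124.08557891845703, 124.3980941772461), 53.60821533203125)
112 952 ((526.1770629882812, -266.7293701171875), (20.10674285888672, 20.2921142578125), 77.4268798828125) [ 529.27517653 -265.44686179  137.29851351]
112 153 ((531.9230346679688, -262.9522399902344), (13.848491668701172, 28.12197494506836), 33.028499603271484) [ 532.78652555 -264.10841247  120.15351273]
140 406 ((526.509765625, -266.8718566894531), (14.29652214050293, 14.144767761230469), 78.49695587158203) [ 527.63087463 -266.11382463  146.44786052]
sil [[329, 169], [314, 197], [337, 211], [352, 188]]
((526.593994140625, -266.86700439453125), (22.278440475463867, 23.46074676513672), 78.34905242919922)
[617.91279904  -6.17596249 167.45232454]
2.925
hub 3667 [621.22514493 -11.39896789  44.48820553] ((620.1185302734375, -11.563018798828125), (44.66880798339844, 44.02254867553711), 11.273345947265625)
knob 1257 [717.63002651   8.27328354  50.93612308]
```

View pics/shaft.png

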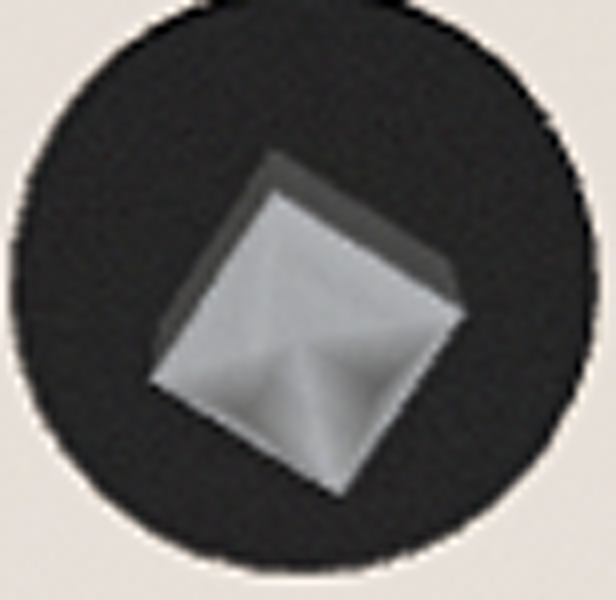

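View pics/w2.png

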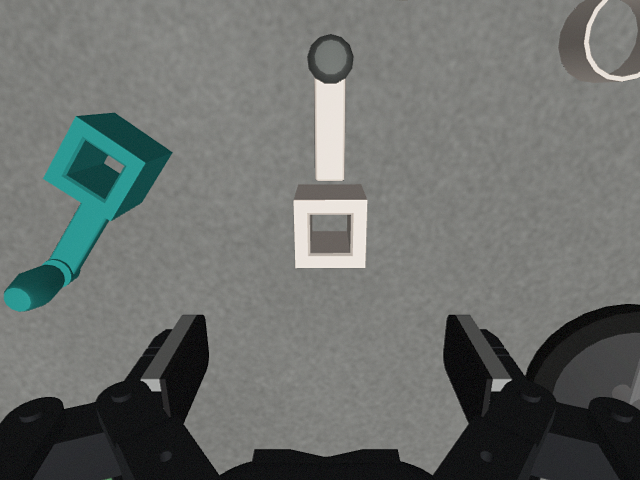

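Shaft: square of 20 mm at (526,-267), yaw 78° mod 90, i.e. −12°. Crank hub: 44 mm square, top at 44.5, at (620,-11.5), yaw 11.3°. The sizes match. In w2 the crank is at (330,233) with its knob at (330,58), and there is room on both sides for the fingers. I'll grasp it and carry it over the shaft.

```bash
python3 - <<'E'
from h import *
a=np.radians(11.3)-np.pi; R=down(a); x,y=620,-10.3
ctrl.move_ptp([x,y,120],R); ctrl.move_l([x,y,38],vel=120,threshold=15)
ctrl.gripper_to(30,force=50); s=sensors.read_state(); print(s["grip_width"],s["grasp_force"],s["eef_pos"])
ctrl.move_l([x,y,215],vel=150)
R2=down(np.radians(-12)-np.pi); ctrl.move_ptp([526.3,-265,38+108+62],R2)
s=sensors.read_state(); print(s["t"],s["grip_width"],s["grasp_force"],s["eef_pos"])
for n in("scene","side","wrist"):
    p,d,c=grab(n); save(n+"3",p); np.savez(n+"3",p=p,d=d,K=c[0],R=c[1],o=c[2])
    if n!="wrist":
        K,Rw,o=c; X=Rw.T@(np.array([526,-265,150])-o); u=K@X/X[2]; u=u[:2].astype(int); print(u)
        g=p[max(u[1]-75,0):u[1]+50,u[0]-65:u[0]+65]; save(n+"3c",cv2.resize(g,(390,375)))
    else: save("w3c",cv2.resize(p,(480,360)))
A=[cv2.imread(f"pics/{n}3c.png") for n in("scene","side")]; cv2.imwrite("pics/both3.png",np.hstack(A))
E
```

```text
43.215628145014854 52.595892548561096 [620.80711012 -10.37688644  38.99925464]
6.925 43.320633723116586 52.171536684036255 [ 526.74134596 -263.99686297  207.8035233 ]
[189 193]
[285 169]
```

View pics/both3.png

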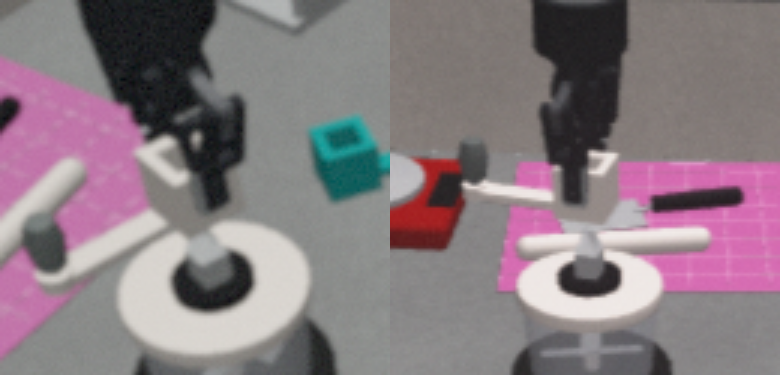

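View pics/w3c.png

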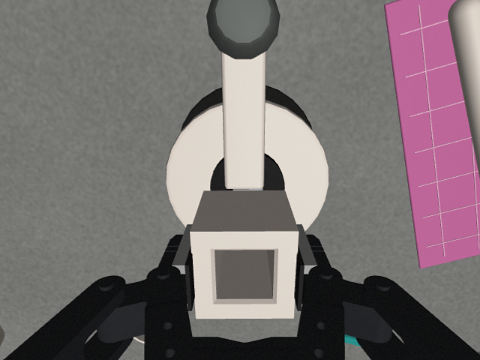

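The crank is held level with a 43.2 mm grip, with its hub just above the shaft. In w3c the bore is at (245,276) and its sides line up with the frame. Now I'll measure hub versus shaft in the same pictures.

```bash
python3 - <<'E'
from h import *
e=np.array([526.74,-264.0])
for n in("wrist","scene","side"):
    z=np.load(n+"3.npz"); p,d=z["p"],z["d"]; cam=(z["K"],z["R"],z["o"]); P=cloud(cam,d)
    white=(p.min(2)>(120 if n!="wrist" else 150))&(p.max(2).astype(int)-p.min(2)<40)
    near=np.hypot(P[...,0]-e[0],P[...,1]-e[1])<40
    m=white&near&(P[...,2]>206)&(P[...,2]<222)&(d>0); h=P[m]
    print(n,"hub",len(h),np.median(h,0).round(1),cv2.minAreaRect(h[:,:2].astype(np.float32)))
    r=np.hypot(P[...,0]-e[0],P[...,1]-e[1])
    m=(r<80)&(P[...,2]>92)&(P[...,2]<108)&(p.min(2)>110)&(d>0)
    l=P[m]; print("  lid",len(l),np.median(l[:,2]),cv2.minEnclosingCircle(l[:,:2].astype(np.float32)))
    m=(r<22)&(P[...,2]>112)&(P[...,2]<152)&(d>0); s=P[m]
    if len(s)>20: print("  shaft",len(s),cv2.minAreaRect(s[:,:2].astype(np.float32)), s[s[:,2]>140].mean(0))
E
```

```text
wrist hub 10636 [ 528.7 -264.7  213.9] ((526.2665405273438, -264.7770690917969), (54.43194580078125, 45.80600357055664), 78.98676300048828)
  lid 16466 99.89518620424772 ((526.9155883789062, -266.83917236328125), 63.68461227416992)
  shaft 78 ((534.4901733398438, -268.6844787597656), (19.094451904296875, 1.6705751419067383), 78.70018768310547) [nan nan nan]
scene hub 176 [ 540.2 -271.5  211.5] ((537.3074951171875, -266.60662841796875), (49.98276901245117, 36.91123962402344), 40.14264678955078)
  lid 1766 98.05726145274036 ((525.39501953125, -263.1739196777344), 65.25745391845703)
  shaft 180 ((529.6773681640625, -259.89599609375), (16.0665340423584, 27.533403396606445), 38.440269470214844) [ 526.90493734 -259.44236711  143.42615944]
side hub 90 [ 512.2 -258.3  212.4] ((525.3594970703125, -259.44183349609375), (49.24945068359375, 44.11823654174805), 80.53045654296875)
  lid 757 99.46543861223768 ((524.56005859375, -262.2724914550781), 66.90606689453125)
  shaft 124 ((526.734130859375, -259.7635498046875), (24.996007919311523, 21.977306365966797), 82.2283935546875) [ 525.25564733 -259.49859944  145.01750332]<stdin>:13: RuntimeWarning: Mean of empty slice.
  ret = um.true_divide(
```

```bash
python3 - <<'E'
from h import *
z=np.load("wrist3.npz"); p,d=z["p"],z["d"]; cam=(z["K"],z["R"],z["o"])
m=(p.min(2)>190).astype(np.uint8); m[:295]=0
cs,hi=cv2.findContours(m,cv2.RETR_CCOMP,1); i=max(range(len(cs)),key=lambda i:cv2.contourArea(cs[i]))
hs=[c for c,k in zip(cs,hi[0]) if k[3]==i and cv2.contourArea(c)>500]
for c in [cs[i]]+hs:
    q=plane(cam,c[:,0],214)[:,:2].astype(np.float32); print(cv2.minAreaRect(q), cv2.boundingRect(c))
E
```

```text
((526.760498046875, -264.8550720214844), (43.81805419921875, 43.61568069458008), 78.25872039794922) (253, 309, 145, 116)
((526.7416381835938, -264.8737487792969), (28.74678611755371, 28.814847946166992), 78.48945617675781) (280, 330, 92, 77)
```

Hub (526.75,−264.86) and shaft (526.5,−266.8) in the same wrist camera: shift y by −1.8 and lower with force watch.

```bash
python3 - <<'E'
from h import *
x,y=526.1,-266.8
ctrl.move_l([x,y,208],vel=40)
F0=np.array(sensors.read_state()["force"])
for zz in(170,155,144):
    hit=ctrl.move_l([x,y,zz],vel=40,threshold=20); s=sensors.read_state()
    print(zz,hit,np.round(s["eef_pos"],1),np.round(np.array(s["force"])-F0,1),s["grip_width"],s["t"])
    if hit: break
p,d,c=grab("wrist"); save("w4",cv2.resize(p,(480,360)))
E
```

```text
170 False [ 526.3 -267.   170.4] [ 0.2 -0.3  1.4] 43.51053740975262 8.425
155 False [ 525.9 -266.7  154.5] [0.3 0.  1.6] 43.194104397302596 8.95
144 True [ 526.9 -267.4  146.7] [-0.2 -0.6  6.4] 43.324972332294514 9.25
```

It went down freely to z = 146.7, where contact was expected at 147, so it is seated. I'll release, retreat and check.

```bash
python3 - <<'E'
from h import *
ctrl.gripper_to(75); s=sensors.read_state(); print(s["eef_pos"],s["grip_width"])
x,y,z=s["eef_pos"]; ctrl.move_l([x,y,300],vel=150)
p,d,cam=grab("wrist"); P=cloud(cam,d); w=P[d>0]
r=np.hypot(w[:,0]-526.5,w[:,1]+266.5)
h=w[(r<36)&(w[:,2]>147)&(w[:,2]<160)]; print("hub",np.median(h,0),cv2.minAreaRect(h[:,:2].astype(np.float32)))
k=w[(r>80)&(r<125)&(w[:,2]>140)&(w[:,2]<180)]; print("knob",np.percentile(k,95,0))
q,_,_=grab("side"); g=cv2.resize(q[120:240,210:340],(390,360)); save("end",np.hstack([cv2.resize(p,(410,360)),g])[:, :800]); print(sensors.read_state()["t"])
E
```

```text
[ 525.88411416 -266.64155045  145.12411115] 74.82511383881433
hub [ 527.74130257 -268.24389942  152.76848362] ((526.4666748046875, -268.6046142578125), (44.026004791259766, 44.807525634765625), 78.09394073486328)
knob [ 633.86763093 -279.03424661  160.60362586]
11.0
```

View pics/end.png

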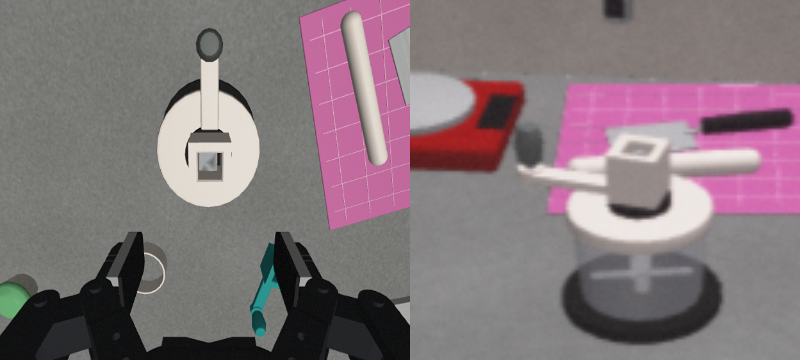

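The crank sits on the shaft: bore at (210,165) with the steel tip inside it, hub top at 152.8 mm (expected 153), level, and the gripper is clear of it.

```bash
python3 -c "
from plant import ctrl
print(ctrl.finish_job())"
```

```text
the job is handed in; nothing more can be done
None
```

The square-hubbed crank is on the chopper's shaft, knob up, seated on the collar (hub top measured at 152.8 mm, 153 expected) and released; I left the round-hubbed crank alone and handed the job in at about 11 s.

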